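# Close the coolant tank with its bayonet cap

## Robot

A 7-joint arm with a two-finger parallel gripper is mounted at the origin on the work surface. World frame = base frame: x ahead of the robot, y to its left, z up, the work surface at z = 0. Lengths are in mm, angles in degrees, forces in N, time in s.
With the tool pointing down it reaches from about 375 to 925 mm from the base axis. Payload 3.1 kg.
Tool frame: the origin (TCP) lies between the finger pads; the fingertips stand 19 mm ahead of it and the grasp point (between the pads) is the TCP; z points along the fingers, y is the direction in which the jaws open and shut (so a half turn about z gives the same grasp; the last joint's range is limited). The gripper opens to 85 mm and grips with 20 to 120 N. Pads are 22 mm wide; open, the fingers measure 114 mm over their backs; the gripper's body (76 mm by 85 mm) begins 54 mm behind the grasp point. The pads swing forward as they close: fully open they stand 13 mm farther back than shut.
Start: joints at [60.688, 21.939, 2.515, 91.553, -1.026, 66.532, -2.859], TCP at [261.378, -595.134, 250.269] pointing down, gripper open.
Joint ranges: [-149.38, 149.38], [-23.57, 123.04], [-84.95, 90], [0, 143.3], [-89.99, 269.99], [3.08, 112.72], [-163.45, 163.45]. Speed limits (degrees/s): [159.86, 159.86, 180, 180, 180, 180, 180].

## Interface

Orientations are given as a 3x3 rotation matrix whose columns are the frame's x, y, z axes.
In Python, from bench import r gives the robot as it stands.
- The arm moves only by the shell command python3 -m creep 'ROWS' [FORCE]. ROWS is JSON, a list of rows, each an object with "dp": the shift along the tool's x, y, z in mm, a list of three; "rotation": the turn, a rotation vector about the tool's x, y, z in degrees, a list of three; "jaw": the opening, from 0 (shut) to 1 (fully open). In form: [{"dp": [x, y, z], "rotation": [wx, wy, wz], "jaw": jaw}, ...]. A call has 1 to 5 rows; each row is the pose to reach, as a shift and turn from the pose commanded when the call began, along the tool's axes at that moment; what a row does not reach only later rows make up. A row lasts 1/10 s, in which the tool goes at most 50 mm and 8.59 degrees, less where a joint would pass 70% of its speed; a pose out of reach is approached as far as the arm can. A call with a gripper value outside its range is refused whole. The fingers move at their own pace and stop on an object; FORCE is the grip in N (left out, the last holds). Time passes only in rows, so rows that repeat a pose let the fingers close. It gives the time, the measured TCP pose, the force and the opening at its end, in the units of the state.
- r.get_obs(): the state, without advancing time (a new reading comes with each control period).
- r.grab_frame(name): name is "side" or "top" or "wrist"; returns the picture (420x560x3 uint8, red, green, blue); there is no depth.
- r.get_calibration(name): a dict with "mtx" (3x3 intrinsics, pixels), "pose" (4x4, takes a point from camera to world coordinates). Camera axes: x right, y down, z forward; pixel columns grow to the right and rows downward; lengths in mm; the calibration is good to about 2 mm. A picture is of the moment at which its call begins: read the wrist's pose just before it. get_calibration takes no time and is no camera call; for the wrist camera it gives the pose at the moment of the call.
- r.hand_in(): hands the job in, once; it reports no verdict.
The state is a dict: "time_s": time; "joint_positions": joint angles; "qd": joint speeds; "joint_efforts": joint torques, N m; "eef_pos": TCP position; "orientation": TCP orientation; "contact_force": force on the tool from outside, world axes, zero at the start; "torque": the same for the moment, N m; "opening": finger opening in mm.
Only numpy, scipy, OpenCV 4.12 (cv2) and the standard library are available. Lean on these libraries where they do the work, as an engineer would, in place of code of your own. Each camera call takes 0.05 s, during which the arm holds its last target.

## Task

Pick up the black-topped filler cap from the bench and close the grey coolant tank with it: feel for the slots in the neck, push the cap down against the spring, turn it clockwise to the stop, then let it rise so that it locks, and let go. Be gentle: do not ram the cap into the neck or force it, and do not disturb the other things on the bench.

Things in the scene. Friction and masses are not known exactly. Their poses are not given: they have to be found in the camera images.
- cap: Loose filler cap, about 140 g, standing on its foot on the bench. Origin: centre of the foot's underside, z up. Aluminium stem 26 mm in diameter (its lowest 4 mm taper to 19), 0 to 23 mm above the origin; black head disc 58 mm in diameter, 23 to 30 mm above it; then the grip bar. A half turn of the cap about z makes no difference.
- grip (a point): Middle of the cap's black grip bar, 45 mm above the cap's origin. The bar is 48 mm long along the cap's x, 14 mm wide along its y (pinch it across y) and 30 mm tall, 30 to 60 mm above the cap's origin. Axes as the cap's.
- lugs (a point): On the cap's axis at its two lugs, 7 mm above the cap's origin. The lugs stick out of the stem along the cap's +x and -x, right under the ends of the grip bar, to 21 mm from the axis; they are 8 mm wide and 6 mm thick (4 to 10 mm above the cap's origin).
- tank: Fixed grey coolant tank with the neck on it. Box 180 (x) x 200 (y) mm, its top 100 mm above the bench; origin: centre of its underside. The round steel neck, 62 mm outside diameter, stands on the middle of its top.
- neck (a point): Centre of the neck's rim, 140 mm above the bench; axes are the tank's. The rim plate has a round 30 mm hole with two opposite slots, 11.5 mm wide, reaching 24 mm from the axis, for the lugs. The slots lie roughly along +x and -x, but the collar is fitted askew by up to 0.35 rad either way, differently each time and not shown in these axes: find them by feel or by eye.
- lip (a point): On the neck's axis 19 mm below the rim: the cap's origin must be pushed below this (20 to 22 mm below the rim) for the lugs to clear the lip and turn; at 23 mm the head bottoms. With its lugs on the rim plate (slots not found) the origin is 4 mm below the rim; over the slots (within 0.08 rad) it sinks on, from 6 mm against a sprung disc: 3 N, rising 0.65 N per mm.
- lock (a point): On the neck's axis 15 mm below the rim: where the cap's origin rests when locked. Held down, the cap turns clockwise seen from above (the other way is walled off): 1.17 rad from the slots the lugs are past the lip, at 1.33 rad they meet a stop. Let up there, the spring lifts the cap to this height and it stays. Let up too early it stays caught 19 mm below the rim, or rises out of the slots.
- wrench: Bystander: loose steel wrench, 130 mm, lying on the bench; origin under its middle.
- offcut: Bystander: loose steel angle offcut 90 x 40 x 40 mm; origin under its middle.
- oil: Bystander: loose grey oil bottle, 48 mm diameter, 90 mm tall; origin under its middle.
Things that resemble listed ones, but are neither listed nor needed, are in the scene too. Of the things shaped like the cap, the black one is meant.

How it is judged (in metres and radians):
On the way, in this order (a step that is already met when the one before it is completed fails the run):
1. the cap has been lifted off the bench (height (world z) of cap above 0.08 m), for 0.1 s.
2. the cap is pushed into the neck until its lugs are below the lip (z of cap in the frame of neck below -0.0175 m and horizontal distance between cap and neck below 0.005 m), for 0.1 s.
At the end, for the whole second after the job is handed in: The cap is locked in the neck: let go and at rest, upright within 5 degrees, on the neck's axis within 5 mm, its origin 12.5 to 17.2 mm below the rim, where only the locked lugs hold it against the spring (z of cap in the frame of neck between -0.0172 and -0.0125 m and horizontal distance between cap and neck below 0.005 m and angle between cap's own z axis and vertical below 0.09 rad and linear speed of cap below 0.01 m/s); the robot touches nothing.
It fails at once if the cap is rammed or forced: more than 60 N between cap and tank (contact force between cap and tank above 60 N).
It fails at once if a bystander is shifted by more than 25 mm (distance of any of wrench, offcut, oil from where it was at the start of the episode above 0.025 m).
It also fails if it takes over 72 s, if anything falls off the work surface, if the arm or the gripper's body presses on something with over 40 N, if the wrist force passes 120 N, or if a joint passes its speed limit or range.

## Working session

There is one attempt and no reset: what is moved stays moved. The work goes in short steps, Python scripts to look and compute and a shell command to move; the robot and the scene stay as the last step left them, time stands still between calls to the robot, and variables do not carry over. Pictures are saved under pics/ and viewed, and the job is handed in when it is done.

```bash
ls; mkdir -p pics
python3 - <<'E'
from bench import r
import cv2
o=r.get_obs(); print(o)
for n in("side","top","wrist"):
    c=r.get_calibration(n); print(n,c["mtx"].tolist(),c["pose"].round(4).tolist())
    cv2.imwrite(f"pics/{n}0.png",r.grab_frame(n)[:,:,::-1])
E
```

```text
pics
{'time_s': 0.0, 'joint_positions': array([60.68592355, 21.99412967,  2.51128237, 91.6519673 , -1.02784471,
       66.5322265 , -2.8564087 ]), 'qd': array([ 0.12851465,  0.01591917, -0.01100234,  0.03959824,  0.01467904,
       -0.1056063 , -0.03982631]), 'joint_efforts': array([-8.21007825e-05, -4.33462715e+01,  1.02454640e+00, -2.49512404e+01,
        1.06371712e-02,  1.12525007e-02,  2.03838626e-07]), 'eef_pos': array([ 261.01123465, -594.2831981 ,  248.83913492]), 'orientation': array([[ 9.15543072e-01,  4.02218173e-01, -1.19400657e-03],
       [ 4.02219930e-01, -9.15539816e-01,  2.44392268e-03],
       [-1.10170443e-04, -2.71776971e-03, -9.99996301e-01]]), 'contact_force': array([ 0.36455311,  1.35069244, -0.5577185 ]), 'torque': array([ 0.04220801, -0.00627964,  0.00527978]), 'opening': 85.28016943193434}
side [[513.5386412675167, 0.0, 275.9965949184667], [0.0, 513.5386412675167, 202.53067380381356], [0.0, 0.0, 1.0]] [[-0.7111, -0.3382, 0.6164, -75.2919], [-0.7031, 0.3357, -0.6269, 698.4071], [0.0051, -0.8792, -0.4765, 625.4061], [0.0, 0.0, 0.0, 1.0]]
top [[428.85632560197485, 0.0, 275.6074951085409], [0.0, 428.85632560197485, 205.64307830773413], [0.0, 0.0, 1.0]] [[0.025, -0.9917, 0.1262, 444.0777], [-0.9997, -0.0255, -0.0021, 24.7074], [0.0053, -0.1261, -0.992, 910.4439], [0.0, 0.0, 0.0, 1.0]]
wrist [[354.46458216216223, 0.0, 280.25151810229227], [0.0, 354.46458216216223, 208.1082974937103], [0.0, 0.0, 1.0]] [[0.4021, -0.874, -0.273, 330.3155], [-0.9156, -0.3847, -0.1169, -564.2134], [-0.0028, 0.2969, -0.9549, 372.5842], [0.0, 0.0, 0.0, 1.0]]
```

View pics/side0.png

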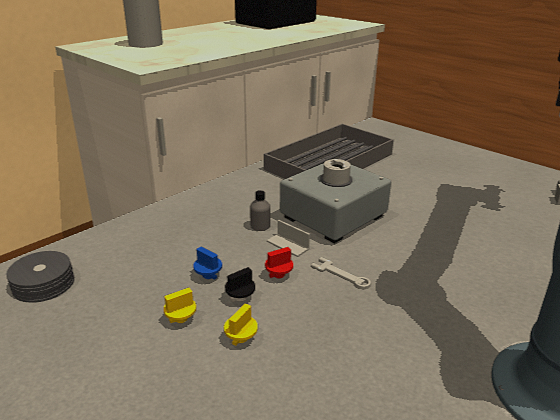

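View pics/top0.png

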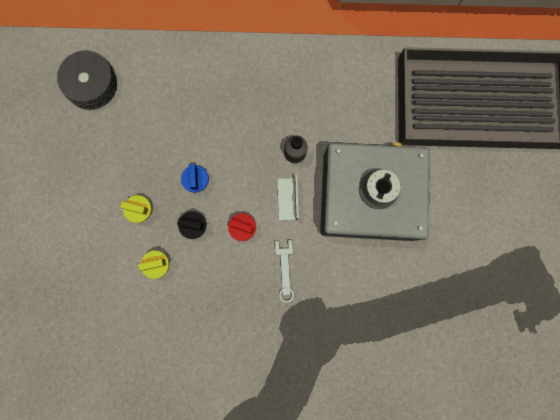

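View pics/wrist0.png

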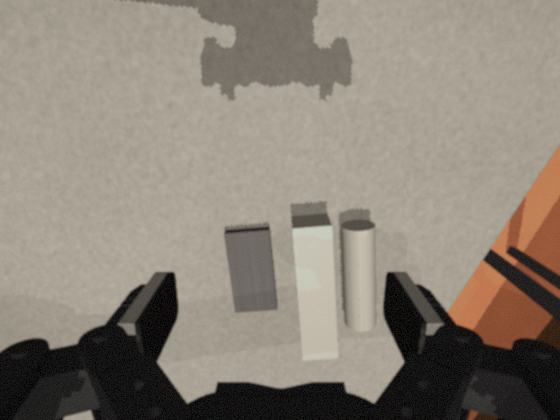

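The top view shows five cap-like things: blue (195,178), black (192,224), red (241,226), and yellow at (137,208) and (154,264). The black one at (192,224) fits; in the side view it is at (240,285). The neck is at (383,186), with dark slots visible. Next I make an enlarged crop and take measurements.

```bash
cat > h.py <<'E'
import numpy as np,cv2
def ray(c,uv):
    p=cv2.undistortPoints(np.array([[uv]],float),c["mtx"],None)[0,0]
    d=c["pose"][:3,:3]@np.array([p[0],p[1],1]); return c["pose"][:3,3],d/np.linalg.norm(d)
def onplane(c,uv,z):
    o,d=ray(c,uv); return o+d*(z-o[2])/d[2]
def tri(rs):
    A=sum(np.eye(3)-np.outer(d,d) for o,d in rs); b=sum((np.eye(3)-np.outer(d,d))@o for o,d in rs)
    return np.linalg.solve(A,b)
E
python3 - <<'E'
import cv2,numpy as np
t=cv2.imread("pics/top0.png");s=cv2.imread("pics/side0.png")
f=lambda im,x,y,w,k:cv2.resize(im[y-w:y+w,x-w:x+w],(390,390),interpolation=cv2.INTER_CUBIC if k else 0)
a=np.hstack([f(t,192,224,22,0),f(s,240,285,26,0)])
b=np.hstack([f(t,383,187,26,0),f(s,337,172,26,0)])
cv2.imwrite("pics/crop1.png",a);cv2.imwrite("pics/crop2.png",b)
E
```

```text
(no output)
```

View pics/crop1.png

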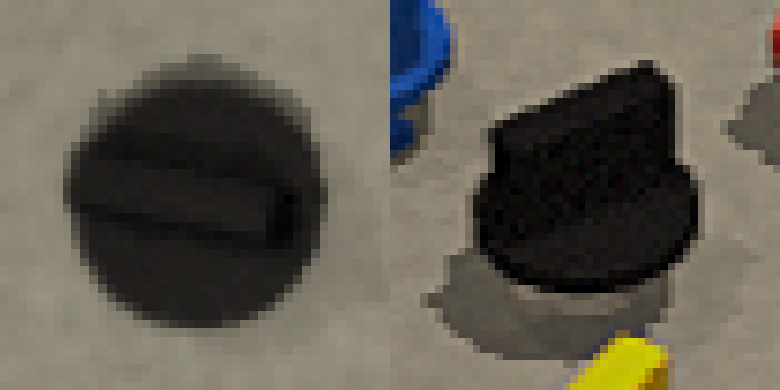

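View pics/crop2.png

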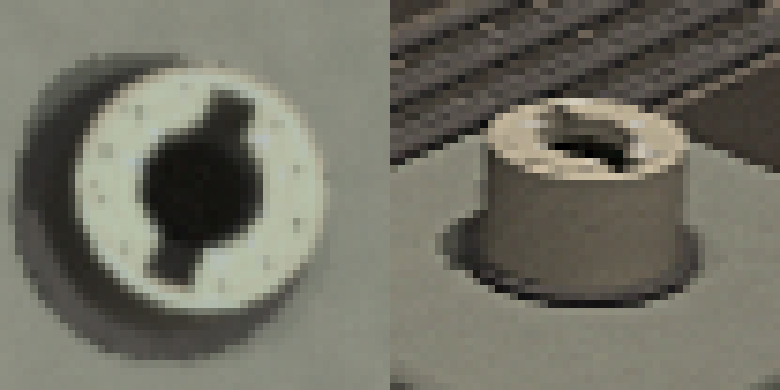

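The crops confirm the black head and bar. The bar in the top view runs roughly from (178,244→) left to right, tilted slightly. The rim centre is at about (383.7,186.3) top and (337.4,164.7) side, and the slots tilt about 20°.

Run:
```python
from h import *
from bench import r
T=r.get_calibration("top");S=r.get_calibration("side")
t=cv2.imread("pics/top0.png");s=cv2.imread("pics/side0.png")
def st(uvt,uvs): 
    R=[ray(T,uvt),ray(S,uvs)]; p=tri(R); print(p.round(1),[np.linalg.norm(np.cross(p-o,d)).round(1) for o,d in R])
st((383.7,186.3),(337.4,164.7))
# cap: bar top centre; top crop px -> full
k=44/390; K=52/390
ct=np.array([[80,155],[270,185],[270,240],[80,205]],float).mean(0)*k+[170,202]
cs=np.array([[105,125],[250,68]],float).mean(0)*K+[214,259]
print(ct,cs); st(ct,cs)
e=[onplane(T,np.array(p)*k+[170,202],60) for p in([80,180],[270,213])]; print(e,np.degrees(np.arctan2(*(e[1]-e[0])[1::-1])))
m=(t[200:250,170:215].max(2)<70).astype(np.uint8);c=max(cv2.findContours(m,0,1)[0],key=cv2.contourArea)
el=cv2.fitEllipse(c);print(el);print(onplane(T,np.array(el[0])+[170,200],30))
e=[onplane(T,np.array(p)/7.5+[357,161],140) for p in([232,108],[175,262])]; print(e,np.degrees(np.arctan2(*(e[0]-e[1])[1::-1])))
# tank top screws
e=[onplane(T,p,100) for p in([338,151],[421,156],[336,224],[419,231])];
for a,b in((0,1),(2,3),(2,0),(3,1)): print(np.degrees(np.arctan2(*(e[b]-e[a])[1::-1])).round(1))
```

```text
[ 583.3 -173.3  138.4] [np.float64(0.4), np.float64(0.4)]
[189.74358974 224.14102564] [237.66666667 271.86666667]
[513.4 194.8  60.3] [np.float64(3.4), np.float64(3.4)]
[array([513.97093585, 213.89692601,  60.        ]), array([507.64772746, 171.01127842,  60.        ])] -98.38745662719896
((21.749479293823242, 24.352466583251953), (27.197023391723633, 27.970285415649414), 97.27945709228516)
[512.88951915 194.22484322  30.        ]
[array([ 603.14045035, -181.02074233,  140.        ]), array([ 564.77581194, -166.87847318,  140.        ])] -20.235284693436242
-92.0
-93.4
-1.2
-2.5
```

```bash
python3 -m creep '[{"dp":[42,-23,0],"rotation":[0,0,0],"jaw":1},{"dp":[84,-46,0],"rotation":[0,0,0],"jaw":1},{"dp":[126,-70,0],"rotation":[0,0,0],"jaw":1},{"dp":[168,-93,0],"rotation":[0,0,0],"jaw":1},{"dp":[210,-116,0],"rotation":[0,0,0],"jaw":1}]'
```

```text
time_s: 0.65
eef_pos: [407.7, -402.6, 250.0]
orientation: [[0.916, 0.402, -0.0], [0.402, -0.916, 0.0], [-0.0, -0.0, -1.0]]
contact_force: [-0.0, -0.3, 0.8]
opening: 85.7
```

```bash
python3 -m creep '[{"dp":[43,-24,0],"rotation":[0,0,0],"jaw":1},{"dp":[86,-48,0],"rotation":[0,0,0],"jaw":1},{"dp":[129,-72,0],"rotation":[0,0,0],"jaw":1},{"dp":[172,-95,0],"rotation":[0,0,0],"jaw":1},{"dp":[214,-117,0],"rotation":[0,0,0],"jaw":1}]'; python3 -m creep '[{"dp":[38,-22,0],"rotation":[0,0,0],"jaw":1},{"dp":[38,-22,0],"rotation":[0,0,0],"jaw":1},{"dp":[38,-22,0],"rotation":[0,0,0],"jaw":1},{"dp":[38,-22,0],"rotation":[0,0,0],"jaw":1}]'
python3 - <<'E'
from bench import r
import cv2,numpy as np
o=r.get_obs();c=r.get_calibration("wrist");np.save("w1.npy",c["pose"])
cv2.imwrite("pics/wrist1.png",r.grab_frame("wrist")[:,:,::-1]); print(o["joint_positions"].round(1),o["time_s"])
E
```

```text
time_s: 1.15
eef_pos: [556.6, -209.3, 250.1]
orientation: [[0.915, 0.402, -0.0], [0.402, -0.915, 0.0], [-0.0, -0.0, -1.0]]
contact_force: [0.7, 0.7, 0.6]
opening: 85.5
time_s: 1.55
eef_pos: [580.8, -177.6, 249.8]
orientation: [[0.916, 0.4, -0.002], [0.4, -0.916, -0.001], [-0.002, 0.0, -1.0]]
contact_force: [0.1, 0.3, -1.0]
opening: 85.4
[ 24.   18.2 -13.3  97.1   4.6  65.4 -56.9] 1.55
```

View pics/wrist1.png

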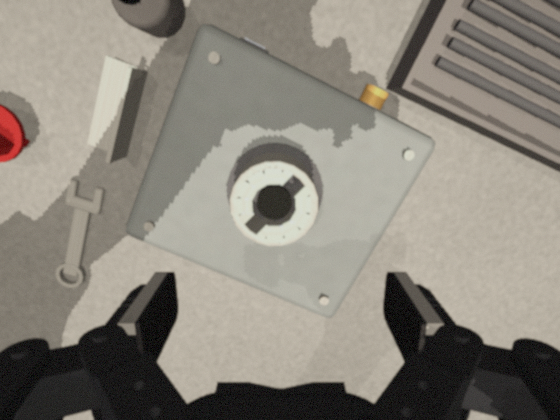

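The wrist view shows the neck at (275,203), with slot ends near (296,184) and (255,223). I'll fit the rim and slots.

```bash
cat > neck.py <<'E'
from h import *
from bench import r
import sys
def neck(img,c,uv0):
    im=cv2.imread(img); w=60; x0,y0=int(uv0[0])-w,int(uv0[1])-w
    g=cv2.cvtColor(im[y0:y0+2*w,x0:x0+2*w],cv2.COLOR_BGR2GRAY)
    m=cv2.inRange(g,195,255); n,l,st,ce=cv2.connectedComponentsWithStats(m)
    i=1+np.argmax(st[1:,4]); m=(l==i).astype(np.uint8)
    cs,h=cv2.findContours(m,cv2.RETR_CCOMP,cv2.CHAIN_APPROX_NONE)
    out=max(cs,key=cv2.contourArea); el=cv2.fitEllipse(cv2.convexHull(out))
    ctr=np.array(el[0])+[x0,y0]; print("rim ellipse",ctr,el[1:])
    P=onplane(c,ctr,140); print("rim centre z140",P.round(1))
    rho=[]
    poly=np.zeros_like(m); cv2.ellipse(poly,el,1,-1)
    ys,xs=np.nonzero((poly==1)&(m==0)); pts=np.array([onplane(c,(x+x0,y+y0),140)[:2] for x,y in zip(xs,ys)])
    d=pts-P[:2]; rr=np.hypot(*d.T); s=(rr>17)&(rr<25)
    a=np.arctan2(d[s,1],d[s,0]); print("slot n",s.sum(),"angle deg",np.degrees(np.angle(np.mean(np.exp(2j*a)))/2).round(2))
    for k in(0,1):
        q=a[(np.cos(a+.35)>0)==(k==0)]; print(len(q),np.degrees(np.angle(np.mean(np.exp(1j*q)))).round(1))
    return ctr,P
E
python3 - <<'E'
from neck import *
c=r.get_calibration("wrist");c["pose"]=np.load("w1.npy")
a,P=neck("pics/wrist1.png",c,(275,203))
T=r.get_calibration("top");b,Q=neck("pics/top0.png",T,(384,186))
print(tri([ray(c,a),ray(T,b)]).round(1))
S=r.get_calibration("side");print(tri([ray(c,a),ray(T,b),ray(S,(337.4,164.7))]).round(1))
E
```

```text
rim ellipse [273.61623001 203.65695572] ((83.36659240722656, 86.85968017578125), 91.57805633544922)
rim centre z140 [ 584.5 -170.9  140. ]
slot n 434 angle deg -20.01
222 -21.0
212 160.0Traceback (most recent call last):
  File "<stdin>", line 4, in <module>
  File "neck.py", line 8, in neck
    i=1+np.argmax(st[1:,4]); m=(l==i).astype(np.uint8)
        ~~~~~~~~~^^^^^^^^^^
    return _wrapfunc(a, 'argmax', axis=axis, out=out, **kwds)
    return bound(*args, **kwds)
ValueError: attempt to get argmax of an empty sequence
```

```bash
python3 -m creep '[{"dp":[11,-46,0],"rotation":[0,0,-7.5],"jaw":1},{"dp":[22,-92,0],"rotation":[0,0,-15],"jaw":1},{"dp":[32,-138,0],"rotation":[0,0,-22.5],"jaw":1},{"dp":[43,-184,0],"rotation":[0,0,-30],"jaw":1},{"dp":[54,-230,0],"rotation":[0,0,-37.5],"jaw":1}]'
python3 - <<'E'
from bench import r
import numpy as np
o=r.get_obs();R=o["orientation"];d=np.array([513,194.5,250])-o["eef_pos"];print(R.T@d,np.degrees(np.arctan2(R[1,1],R[0,1])))
E
```

```text
time_s: 2.1
eef_pos: [538.2, 55.4, 250.4]
orientation: [[0.481, 0.877, 0.001], [0.877, -0.481, -0.001], [-0.001, 0.001, -1.0]]
contact_force: [0.6, -0.5, -0.2]
opening: 85.4
[109.83465616 -88.95730402   0.27631598] -28.747914810255217
```

```bash
python3 -m creep '[{"dp":[37,-30,0],"rotation":[0,0,-7],"jaw":1},{"dp":[74,-60,0],"rotation":[0,0,-14],"jaw":1},{"dp":[110,-89,0],"rotation":[0,0,-20.3],"jaw":1},{"dp":[110,-89,0],"rotation":[0,0,-20.3],"jaw":1},{"dp":[110,-89,0],"rotation":[0,0,-20.3],"jaw":1}]'
python3 - <<'E'
from bench import r
import cv2,numpy as np
o=r.get_obs();c=r.get_calibration("wrist");np.save("w2.npy",c["pose"])
cv2.imwrite("pics/wrist2.png",r.grab_frame("wrist")[:,:,::-1]); print(o["joint_positions"].round(1),o["eef_pos"])
E
```

```text
time_s: 2.6
eef_pos: [513.7, 195.3, 250.3]
orientation: [[0.148, 0.989, 0.0], [0.989, -0.148, -0.001], [-0.001, 0.0, -1.0]]
contact_force: [1.0, -1.0, -0.7]
opening: 85.7
[  4.4  14.1 -33.6 104.1   8.7  64.3 -40.7] [513.66335836 195.2507461  250.33139825]
```

View pics/wrist2.png

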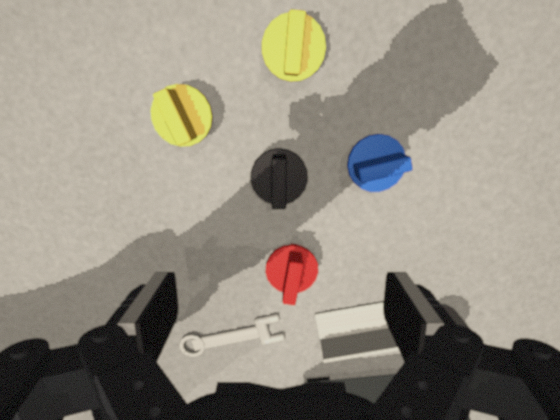

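The black cap is at (279,178) with its bar nearly vertical in the image. The blue cap (378,162) is close, so I'll approach with the jaws partly open.

Run:
```python
from h import *
from bench import r
im=cv2.imread("pics/wrist2.png"); x0,y0,x1,y1=235,135,325,225
cv2.imwrite("pics/crop3.png",cv2.resize(im[y0:y1,x0:x1],None,fx=6,fy=6,interpolation=0))
m=(im[y0:y1,x0:x1].max(2)<62).astype(np.uint8)
c=max(cv2.findContours(m,0,1)[0],key=cv2.contourArea);el=cv2.fitEllipse(c);print(el, np.array(el[0])+[x0,y0])
C=r.get_calibration("wrist");C["pose"]=np.load("w2.npy")
print(onplane(C,np.array(el[0])+[x0,y0],29))
for t in(35,45,55):
  m=(im[y0:y1,x0:x1].max(2)<t).astype(np.uint8); print(t,m.sum())
```

```text
((45.790809631347656, 43.96833038330078), (46.90073013305664, 58.41502380371094), 34.277015686035156) [280.79080963 178.96833038]
[513.83034024 193.95983695  29.        ]
35 120
45 783
55 1988
```

View pics/crop3.png

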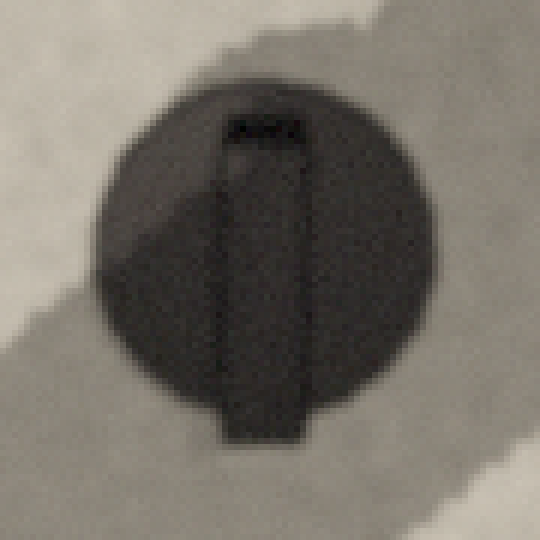

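The crop shows the disc centred at crop (266,245) and the bar top at (264,295), with the bar exactly vertical in the picture.

Run:
```python
from h import *
from bench import r
C=r.get_calibration("wrist");C["pose"]=np.load("w2.npy");o=r.get_obs();R=o["orientation"]
f=lambda x,y:np.array([235+x/6-.4,135+y/6-.4])
print("disc",onplane(C,f(266,245),30),"bar",onplane(C,f(264,295),60))
T=r.get_calibration("top");print("2-view bar top",tri([ray(C,f(264,295)),ray(T,(189.7,224.1))]))
e=[onplane(C,f(264,y),60) for y in(145,445)];d=e[0]-e[1];print("bar len",np.linalg.norm(d),"ang",np.degrees(np.arctan2(d[1],d[0])),"tool x ang",np.degrees(np.arctan2(R[1,0],R[0,0])))
for p in([513.8,194,45],): print("tool delta",R.T@(np.array(p)-o["eef_pos"]))
```

```text
disc [512.57102245 197.98058704  30.        ] bar [512.15000661 196.73169091  60.        ]
2-view bar top [511.74096499 194.45193849  50.26165855]
bar len 46.58615585223791 ang 81.43058236606372 tool x ang 81.32347559444071
tool delta [  0.90012858  -0.65260628 205.09541642]
```

```bash
python3 -m creep '[{"dp":[0.4,-1,45],"rotation":[0,0,0],"jaw":0.5},{"dp":[0.4,-1,90],"rotation":[0,0,0],"jaw":0.5},{"dp":[0.4,-1,130],"rotation":[0,0,0],"jaw":0.5},{"dp":[0.4,-1,150],"rotation":[0,0,0],"jaw":0.5},{"dp":[0.4,-1,150],"rotation":[0,0,0],"jaw":0.5}]' 40
python3 - <<'E'
from bench import r
import cv2
cv2.imwrite("pics/wrist3.png",r.grab_frame("wrist")[:,:,::-1])
E
```

```text
time_s: 3.15
eef_pos: [510.8, 190.9, 96.2]
orientation: [[0.153, 0.988, -0.008], [0.988, -0.154, -0.005], [-0.006, -0.007, -1.0]]
contact_force: [-0.5, -0.3, 0.2]
opening: 43.0
```

View pics/wrist3.png

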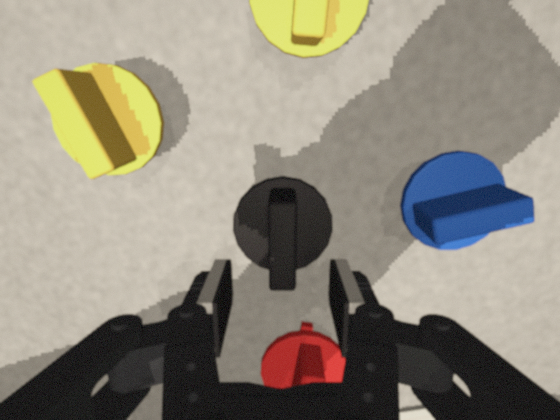

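The bar at (283,240) lies between the pads (232 and 332), and the neighbouring caps are clear. Now I let the arm settle and read the offset.

```bash
python3 -m creep '[{"dp":[0,0,0],"rotation":[0,0,0],"jaw":0.5},{"dp":[0,0,0],"rotation":[0,0,0],"jaw":0.5}]'
python3 - <<'E'
from h import *
from bench import r
o=r.get_obs();c=r.get_calibration("wrist");im=r.grab_frame("wrist")[:,:,::-1];cv2.imwrite("pics/wrist4.png",im)
R=o["orientation"];print(o["eef_pos"],R.round(3).tolist())
x0,y0=225,165
cv2.imwrite("pics/crop4.png",cv2.resize(im[y0:y0+135,x0:x0+120],None,fx=4.4,fy=4.4,interpolation=0))
np.save("w4.npy",c["pose"])
E
```

```text
time_s: 3.4
eef_pos: [514.8, 196.0, 102.3]
orientation: [[0.149, 0.989, 0.004], [0.989, -0.149, 0.001], [0.001, 0.004, -1.0]]
contact_force: [0.9, -1.2, -0.1]
opening: 42.6
[514.82729517 196.04157518 102.33393011] [[0.149, 0.989, 0.004], [0.989, -0.149, 0.001], [0.001, 0.004, -1.0]]
```

View pics/crop4.png

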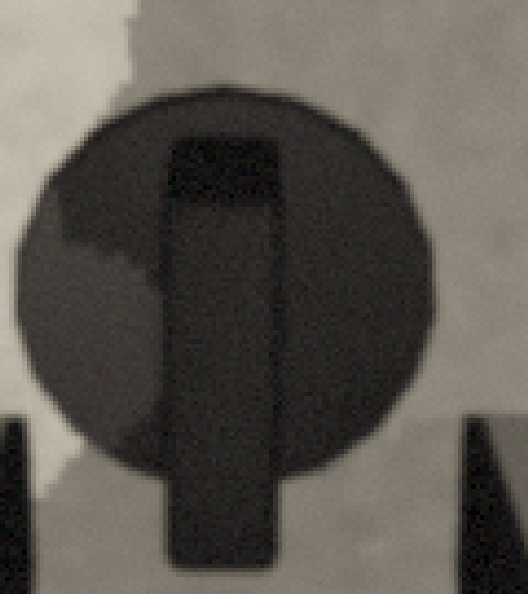

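Run:
```python
from h import *
from bench import r
C=r.get_calibration("wrist");print(np.abs(C["pose"]-np.load("w4.npy")).max());C["pose"]=np.load("w4.npy");o=r.get_obs();R=o["orientation"]
f=lambda x,y:np.array([225+x/4.4-.4,165+y/4.4-.4])
b=onplane(C,f(223,388),60);d=onplane(C,f(225,283),30)
print(b,d,R.T@(b-o["eef_pos"]),R.T@(d-o["eef_pos"]),o["eef_pos"])
C2=dict(C);C2["pose"]=np.load("w2.npy");print(tri([ray(C,f(223,388)),ray(C2,(279-.4,184.2-.4))]))
```

```text
0.27094447073238825
[512.16507469 196.8927215   60.        ] [512.43567772 198.60419318  30.        ] [ 0.14988328 -2.65557421 42.29178731] [ 1.83755326 -2.75275412 72.29419867] [514.60579109 196.30977692 102.30097981]
[512.10296097 196.49245474  59.10674875]
```

```bash
python3 -m creep '[{"dp":[0.8,-0.8,15],"rotation":[0,0,0],"jaw":0.5},{"dp":[0.8,-0.8,30],"rotation":[0,0,0],"jaw":0.5},{"dp":[0.8,-0.8,40],"rotation":[0,0,0],"jaw":0.5},{"dp":[0.8,-0.8,46],"rotation":[0,0,0],"jaw":0.5},{"dp":[0.8,-0.8,46],"rotation":[0,0,0],"jaw":0.5}]';python3 -m creep '[{"dp":[0,0,0],"rotation":[0,0,0],"jaw":0.5},{"dp":[0,0,0],"rotation":[0,0,0],"jaw":0.5}]'
```

```text
time_s: 3.95
eef_pos: [510.8, 196.7, 52.6]
orientation: [[0.147, 0.989, -0.003], [0.989, -0.147, -0.001], [-0.001, -0.003, -1.0]]
contact_force: [-1.0, -0.5, -0.3]
opening: 42.8
time_s: 4.15
eef_pos: [512.6, 197.5, 54.7]
orientation: [[0.148, 0.989, 0.001], [0.989, -0.148, 0.0], [0.001, 0.001, -1.0]]
contact_force: [-0.4, 0.7, 0.4]
opening: 42.9
```

Position matches; closing.

```bash
python3 -m creep '[{"dp":[0,0,0],"rotation":[0,0,0],"jaw":0},{"dp":[0,0,0],"rotation":[0,0,0],"jaw":0},{"dp":[0,0,0],"rotation":[0,0,0],"jaw":0},{"dp":[0,0,0],"rotation":[0,0,0],"jaw":0},{"dp":[0,0,0],"rotation":[0,0,0],"jaw":0}]' 70; python3 -m creep '[{"dp":[0,0,0],"rotation":[0,0,0],"jaw":0},{"dp":[0,0,0],"rotation":[0,0,0],"jaw":0},{"dp":[0,0,-5],"rotation":[0,0,0],"jaw":0},{"dp":[0,0,-15],"rotation":[0,0,0],"jaw":0},{"dp":[0,0,-30],"rotation":[0,0,0],"jaw":0}]'
```

```text
time_s: 4.65
eef_pos: [512.7, 197.5, 54.9]
orientation: [[0.148, 0.989, 0.001], [0.989, -0.148, 0.0], [0.001, 0.001, -1.0]]
contact_force: [-0.8, -0.5, 3.6]
opening: 13.1
time_s: 5.15
eef_pos: [510.7, 196.3, 83.7]
orientation: [[0.148, 0.989, -0.003], [0.989, -0.148, -0.001], [-0.002, -0.003, -1.0]]
contact_force: [-0.1, -0.3, -1.8]
opening: 12.5
```

```bash
python3 -m creep '[{"dp":[0,0,-35],"rotation":[0,0,0],"jaw":0},{"dp":[0,0,-75],"rotation":[0,0,0],"jaw":0},{"dp":[0,0,-115],"rotation":[0,0,0],"jaw":0},{"dp":[0,0,-155],"rotation":[0,0,0],"jaw":0},{"dp":[0,0,-175],"rotation":[0,0,0],"jaw":0}]'; python3 -m creep '[{"dp":[0,0,0],"rotation":[0,0,0],"jaw":0},{"dp":[0,0,0],"rotation":[0,0,0],"jaw":0},{"dp":[0,0,0],"rotation":[0,0,0],"jaw":0}]'
python3 - <<'E'
from h import *
from bench import r
o=r.get_obs();print(o["eef_pos"],o["contact_force"],o["joint_positions"].round(1))
w=r.grab_frame("wrist");s=r.grab_frame("side")
cv2.imwrite("pics/w5.png",w[:,:,::-1]);cv2.imwrite("pics/s5.png",s[:,:,::-1])
R=o["orientation"];print(R.T@(np.array([584.1,-172.2,256])-o["eef_pos"]),np.degrees(np.arctan2(R[1,1],R[0,1])))
E
```

```text
time_s: 5.65
eef_pos: [513.6, 198.3, 264.6]
orientation: [[0.147, 0.989, 0.007], [0.989, -0.147, 0.002], [0.003, 0.007, -1.0]]
contact_force: [0.6, 0.4, -1.8]
opening: 12.5
time_s: 5.95
eef_pos: [510.7, 196.3, 257.3]
orientation: [[0.148, 0.989, -0.004], [0.989, -0.148, -0.001], [-0.002, -0.003, -1.0]]
contact_force: [-0.6, 0.1, -1.6]
opening: 12.6
[510.69760364 196.32315734 257.27523713] [-0.55467543  0.13698451 -1.61788508] [  4.8  13.6 -34.2 103.8   8.4  65.3 -40.7]
[-353.65307159  126.98814875    1.53965807] -8.486576933900915
```

View pics/w5.png

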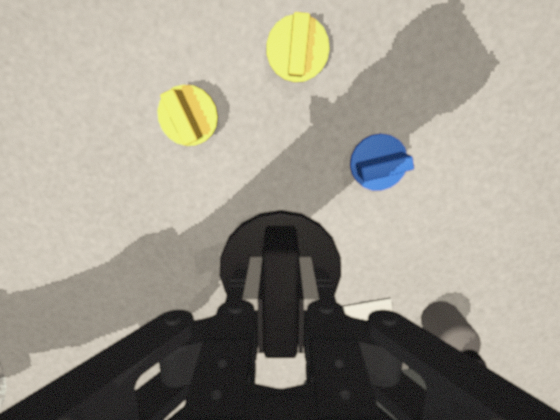

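View pics/s5.png

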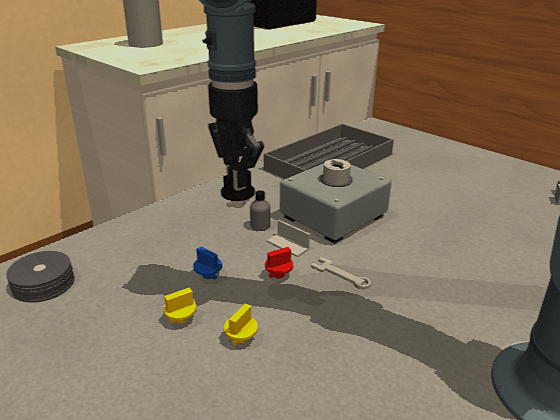

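```bash
python3 -m creep '[{"dp":[-35,13,0],"rotation":[0,0,-7.8],"jaw":0},{"dp":[-70,26,0],"rotation":[0,0,-15.6],"jaw":0},{"dp":[-106,38,0],"rotation":[0,0,-23.4],"jaw":0},{"dp":[-141,51,0],"rotation":[0,0,-31.2],"jaw":0},{"dp":[-177,63,0],"rotation":[0,0,-39],"jaw":0}]'
python3 - <<'E'
from h import *
from bench import r
o=r.get_obs()
R=o["orientation"];print(R.T@(np.array([584.1,-172.2,256])-o["eef_pos"]),np.degrees(np.arctan2(R[1,1],R[0,1])),o["joint_positions"].round(1))
c=r.get_calibration("wrist");a,d=ray(c,(280.5,268));
for z in(24,28):
  A=R.T@(a-o["eef_pos"]);D=R.T@d;print(A+D*(z-A[2])/D[2])
E
```

```text
time_s: 6.55
eef_pos: [547.7, 11.4, 257.7]
orientation: [[-0.513, 0.858, -0.003], [0.858, 0.513, 0.0], [0.002, -0.002, -1.0]]
contact_force: [0.1, 0.0, -1.4]
opening: 12.9
[-176.29134842  -62.94329104    1.56216855] 30.860478076610747 [ 23.2  13.4 -32.6 103.8   7.8  65.2  18.9]
[ 1.3282719 -0.2720035 24.       ]
[-0.70209313 -0.26411754 28.        ]
```

```bash
python3 -m creep '[{"dp":[-35,-13,0],"rotation":[0,0,-7.8],"jaw":0},{"dp":[-70,-25,0],"rotation":[0,0,-15.6],"jaw":0},{"dp":[-106,-38,0],"rotation":[0,0,-23.4],"jaw":0},{"dp":[-141,-51,0],"rotation":[0,0,-31.2],"jaw":0},{"dp":[-176,-63,0],"rotation":[0,0,-39],"jaw":0}]'
python3 -m creep '[{"dp":[0,0,0],"rotation":[0,0,0],"jaw":0},{"dp":[0,0,0],"rotation":[0,0,0],"jaw":0},{"dp":[0,0,0],"rotation":[0,0,0],"jaw":0},{"dp":[0,0,0],"rotation":[0,0,0],"jaw":0}]'
python3 - <<'E'
from h import *
from bench import r
o=r.get_obs();print(o["eef_pos"],o["contact_force"])
R=o["orientation"];print(R.T@(np.array([584.1,-172.2,256])-o["eef_pos"]),np.degrees(np.arctan2(R[1,1],R[0,1])),o["joint_positions"].round(1))
w=r.grab_frame("wrist");s=r.grab_frame("side");t=r.grab_frame("top")
for n,i in(("w6",w),("s6",s),("t6",t)):cv2.imwrite(f"pics/{n}.png",i[:,:,::-1])
E
```

```text
time_s: 7.05
eef_pos: [582.6, -172.3, 257.4]
orientation: [[-0.939, 0.345, -0.003], [0.345, 0.939, 0.001], [0.003, -0.0, -1.0]]
contact_force: [0.6, -0.1, -2.1]
opening: 12.7
time_s: 7.45
eef_pos: [583.3, -168.4, 258.8]
orientation: [[-0.938, 0.347, -0.001], [0.347, 0.938, 0.001], [0.001, 0.001, -1.0]]
contact_force: [0.2, 1.4, -0.9]
opening: 12.6
[ 583.32655993 -168.40379428  258.83520123] [ 0.18144053  1.41065345 -0.93107983]
[-2.04638484 -3.29382963  2.83032664] 69.6880490569006 [ 38.1  20.1 -31.8  95.8  11.2  67.4  73.2]
```

View pics/w6.png

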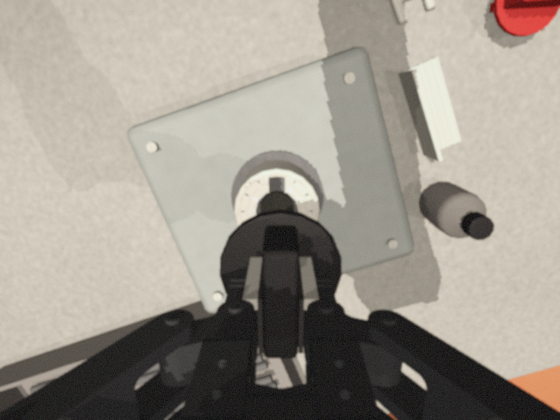

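View pics/s6.png

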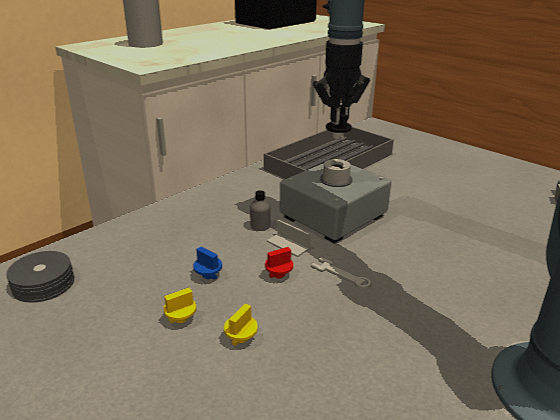

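The rim's exposed slot at (277,185) points straight up the image, in line with the bar. Re-measuring the rim centre from here.

Run:
```python
from h import *
from bench import r
im=cv2.imread("pics/w6.png");g=cv2.cvtColor(im,cv2.COLOR_BGR2GRAY)
m=cv2.inRange(g[160:215,225:330],195,255);n,l,st,ce=cv2.connectedComponentsWithStats(m);i=1+np.argmax(st[1:,4]);m=(l==i).astype(np.uint8)
c=max(cv2.findContours(m,0,1)[0],key=cv2.contourArea);h=cv2.convexHull(c)[:,0,:]+[225,160];print(st[i])
h=h[h[:,1]<212]
C=r.get_calibration("wrist");o=r.get_obs();R=o["orientation"]
p=np.array([onplane(C,q,140)[:2] for q in h.astype(float)])
from scipy.optimize import least_squares
s=least_squares(lambda v:np.hypot(*(p-v[:2]).T)-v[2],[584,-172,31]);print(s.x,np.abs(s.fun).max(),o["eef_pos"])
print(R.T@(np.array([*s.x[:2],140])-o["eef_pos"]))
```

```text
[   9    9   84   46 1774]
[ 583.24414863 -172.38148956   30.01701417] 0.8176656144356151 [ 583.50838984 -169.29433553  259.37884183]
[ -0.82739713  -2.9989039  119.37851653]
```

```bash
python3 -m creep '[{"dp":[0,-2,15],"rotation":[0,0,0],"jaw":0},{"dp":[0,-2,30],"rotation":[0,0,0],"jaw":0},{"dp":[0,-2,42],"rotation":[0,0,0],"jaw":0},{"dp":[0,-2,48],"rotation":[0,0,0],"jaw":0},{"dp":[0,-2,48],"rotation":[0,0,0],"jaw":0}]'
for i in 1 2 3; do python3 -m creep '[{"dp":[0,0,0],"rotation":[0,0,0],"jaw":0},{"dp":[0,0,0],"rotation":[0,0,0],"jaw":0}]'; done
```

```text
time_s: 8.1
eef_pos: [581.4, -172.5, 209.1]
orientation: [[-0.937, 0.35, -0.004], [0.35, 0.937, 0.001], [0.004, -0.0, -1.0]]
contact_force: [-0.2, -0.4, -1.8]
opening: 12.5
time_s: 8.3
eef_pos: [583.4, -172.7, 212.0]
orientation: [[-0.937, 0.35, 0.002], [0.35, 0.937, -0.0], [-0.002, 0.0, -1.0]]
contact_force: [-0.7, 0.9, -0.3]
opening: 13.0
time_s: 8.5
eef_pos: [583.1, -172.8, 212.0]
orientation: [[-0.937, 0.35, 0.001], [0.35, 0.937, -0.0], [-0.001, 0.0, -1.0]]
contact_force: [0.3, 0.5, -1.2]
opening: 12.6
time_s: 8.7
eef_pos: [582.8, -172.8, 211.5]
orientation: [[-0.937, 0.35, 0.0], [0.35, 0.937, -0.0], [-0.0, 0.0, -1.0]]
contact_force: [-0.4, -0.3, -1.4]
opening: 12.8
```

```bash
python3 -m creep '[{"dp":[-0.8,0.5,4],"rotation":[0,0,0],"jaw":0},{"dp":[-0.8,0.5,8],"rotation":[0,0,0],"jaw":0},{"dp":[-0.8,0.5,12],"rotation":[0,0,0],"jaw":0},{"dp":[-0.8,0.5,14],"rotation":[0,0,0],"jaw":0},{"dp":[-0.8,0.5,15],"rotation":[0,0,0],"jaw":0}]'
python3 -m creep '[{"dp":[0,0,1],"rotation":[0,0,0],"jaw":0},{"dp":[0,0,2],"rotation":[0,0,0],"jaw":0},{"dp":[0,0,3],"rotation":[0,0,0],"jaw":0}]'
```

```text
time_s: 9.2
eef_pos: [583.3, -172.5, 195.6]
orientation: [[-0.937, 0.35, -0.001], [0.35, 0.937, 0.0], [0.001, 0.0, -1.0]]
contact_force: [0.7, -0.4, -0.9]
opening: 13.0
time_s: 9.5
eef_pos: [583.8, -172.5, 193.4]
orientation: [[-0.937, 0.35, 0.0], [0.35, 0.937, -0.0], [-0.0, 0.0, -1.0]]
contact_force: [0.0, 1.6, -1.8]
opening: 12.8
```

```bash
for i in 1 2; do python3 -m creep '[{"dp":[0,0,0.7],"rotation":[0,0,0],"jaw":0},{"dp":[0,0,1.4],"rotation":[0,0,0],"jaw":0},{"dp":[0,0,2],"rotation":[0,0,0],"jaw":0}]'; done
```

```text
time_s: 9.8
eef_pos: [583.6, -172.5, 191.3]
orientation: [[-0.937, 0.35, 0.0], [0.35, 0.937, 0.0], [-0.0, 0.0, -1.0]]
contact_force: [1.2, -1.1, -1.0]
opening: 12.8
time_s: 10.1
eef_pos: [583.6, -172.5, 189.2]
orientation: [[-0.937, 0.35, -0.0], [0.35, 0.937, 0.0], [0.0, 0.0, -1.0]]
contact_force: [0.4, 0.5, -2.2]
opening: 12.7
```

```bash
for i in 1 2 3; do python3 -m creep '[{"dp":[0,0,0.7],"rotation":[0,0,0],"jaw":0},{"dp":[0,0,1.4],"rotation":[0,0,0],"jaw":0},{"dp":[0,0,2],"rotation":[0,0,0],"jaw":0}]'|egrep 'eef|force'; done
```

```text
eef_pos: [583.7, -172.5, 187.8]
contact_force: [-1.5, 0.5, 2.4]
eef_pos: [583.7, -172.5, 185.6]
contact_force: [-1.6, 1.9, 3.3]
eef_pos: [583.7, -172.5, 183.5]
contact_force: [-2.5, 0.6, 4.4]
```

```bash
for i in 1 2; do python3 -m creep '[{"dp":[0,0,1],"rotation":[0,0,0],"jaw":0},{"dp":[0,0,2],"rotation":[0,0,0],"jaw":0},{"dp":[0,0,3],"rotation":[0,0,0],"jaw":0},{"dp":[0,0,4],"rotation":[0,0,0],"jaw":0}]'|egrep 'eef|force'; done
```

```text
eef_pos: [583.8, -172.5, 179.9]
contact_force: [-3.4, 0.8, 6.2]
eef_pos: [583.8, -172.5, 176.5]
contact_force: [-4.3, 1.0, 9.7]
```

```bash
for i in 1; do python3 -m creep '[{"dp":[0.3,-0.1,0.8],"rotation":[0,0,0],"jaw":0},{"dp":[0.6,-0.2,1.6],"rotation":[0,0,0],"jaw":0},{"dp":[0.8,-0.3,2.4],"rotation":[0,0,0],"jaw":0},{"dp":[0.8,-0.3,2.4],"rotation":[0,0,0],"jaw":0}]'|egrep 'eef|force'; done
```

```text
eef_pos: [583.7, -172.5, 174.7]
contact_force: [-4.4, 1.4, 10.1]
```

```bash
for i in 1; do python3 -m creep '[{"dp":[0.4,-0.1,0.6],"rotation":[0,0,0],"jaw":0},{"dp":[0.8,-0.2,1.2],"rotation":[0,0,0],"jaw":0},{"dp":[0.8,-0.2,1.4],"rotation":[0,0,0],"jaw":0},{"dp":[0.8,-0.2,1.4],"rotation":[0,0,0],"jaw":0}]'|egrep 'eef|force'; done
python3 - <<'E'
from bench import r
o=r.get_obs();print(o["contact_force"],o["torque"],o["joint_positions"].round(1))
E
```

```text
eef_pos: [583.6, -172.5, 173.8]
contact_force: [-3.3, 0.2, 10.2]
[-3.3093565   0.23661586 10.23499353] [0.22385319 0.75881514 0.01243083] [ 37.   25.  -30.3 100.2  14.5  58.5  70.9]
```

```bash
python3 -m creep '[{"dp":[0,0,0],"rotation":[0,0,3],"jaw":0},{"dp":[0,0,0],"rotation":[0,0,6],"jaw":0},{"dp":[0,0,0],"rotation":[0,0,9],"jaw":0},{"dp":[0,0,0],"rotation":[0,0,12],"jaw":0}]'
python3 - <<'E'
from bench import r
o=r.get_obs();print(o["contact_force"],o["torque"],o["joint_positions"].round(1))
cv=__import__("cv2");cv.imwrite("pics/w7.png",r.grab_frame("wrist")[:,:,::-1])
E
```

```text
time_s: 13.0
eef_pos: [584.5, -172.1, 174.2]
orientation: [[-0.843, 0.538, 0.006], [0.538, 0.843, -0.001], [-0.005, 0.002, -1.0]]
contact_force: [-1.7, 1.3, 10.3]
opening: 12.4
[-1.66854657  1.31413108 10.30834076] [0.23803224 0.47483068 0.01301854] [ 35.2  24.5 -28.1 100.3  13.3  58.1  59.7]
```

View pics/w7.png

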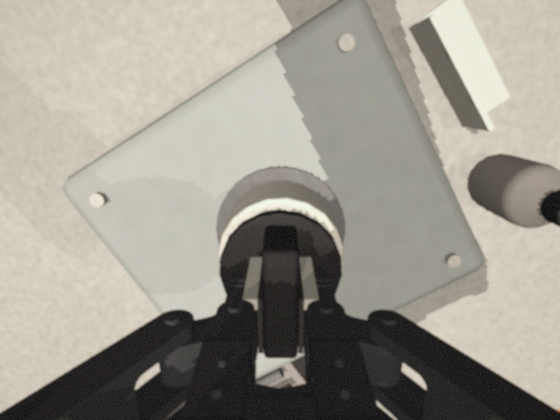

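The cap turned 12° with no resistance and still sits squarely between the pads, its head just above the rim (row ~205). Continuing the turn.

```bash
for i in 1 2; do python3 -m creep '[{"dp":[0,0,0],"rotation":[0,0,5],"jaw":0},{"dp":[0,0,0],"rotation":[0,0,10],"jaw":0},{"dp":[0,0,0],"rotation":[0,0,15],"jaw":0},{"dp":[0,0,0],"rotation":[0,0,20],"jaw":0},{"dp":[0,0,0],"rotation":[0,0,25],"jaw":0}]'
python3 - <<'E'
from bench import r
import numpy as np
o=r.get_obs();R=o["orientation"];print(o["torque"].round(3),np.degrees(np.arctan2(R[1,1],R[0,1])))
E
done
```

```text
time_s: 13.55
eef_pos: [585.2, -171.5, 174.5]
orientation: [[-0.535, 0.845, 0.007], [0.845, 0.535, -0.0], [-0.004, 0.006, -1.0]]
contact_force: [-0.4, 1.6, 10.2]
opening: 12.8
[0.477 0.337 0.006] 32.377619733295525
time_s: 14.05
eef_pos: [585.5, -171.4, 174.6]
orientation: [[-0.129, 0.992, 0.008], [0.992, 0.129, -0.0], [-0.001, 0.008, -1.0]]
contact_force: [-1.3, 1.6, 11.1]
opening: 12.9
[0.46  0.168 0.032] 7.391871726759897
```

```bash
cat > q.py <<'E'
from bench import r
import numpy as np
o=r.get_obs();R=o["orientation"];print(o["torque"].round(3),"yaw",np.degrees(np.arctan2(R[1,1],R[0,1])).round(2))
E
python3 -m creep '[{"dp":[0,0,0],"rotation":[0,0,3],"jaw":0},{"dp":[0,0,0],"rotation":[0,0,6],"jaw":0},{"dp":[0,0,0],"rotation":[0,0,9],"jaw":0},{"dp":[0,0,0],"rotation":[0,0,11],"jaw":0},{"dp":[0,0,0],"rotation":[0,0,11],"jaw":0}]'|egrep 'eef|force'; python3 q.py
python3 -m creep '[{"dp":[0,0,0],"rotation":[0,0,1],"jaw":0},{"dp":[0,0,0],"rotation":[0,0,2],"jaw":0},{"dp":[0,0,0],"rotation":[0,0,2],"jaw":0}]'|egrep 'eef|force'; python3 q.py
```

```text
eef_pos: [584.6, -171.1, 174.5]
contact_force: [-2.6, 1.6, 12.7]
[0.597 0.626 0.095] yaw -3.41
eef_pos: [584.2, -171.0, 174.6]
contact_force: [-4.0, 2.7, 13.4]
[0.608 0.822 0.134] yaw -5.38
```

```bash
python3 -m creep '[{"dp":[0,0,0],"rotation":[0,0,1],"jaw":0},{"dp":[0,0,0],"rotation":[0,0,2],"jaw":0},{"dp":[0,0,0],"rotation":[0,0,2],"jaw":0}]'|egrep 'eef|force'; python3 q.py
python3 - <<'E'
from bench import r
cv=__import__("cv2");cv.imwrite("pics/w8.png",r.grab_frame("wrist")[:,:,::-1])
E
```

```text
eef_pos: [584.0, -170.9, 174.5]
contact_force: [-3.8, 2.8, 12.5]
[0.642 0.944 0.527] yaw -7.28
```

View pics/w8.png

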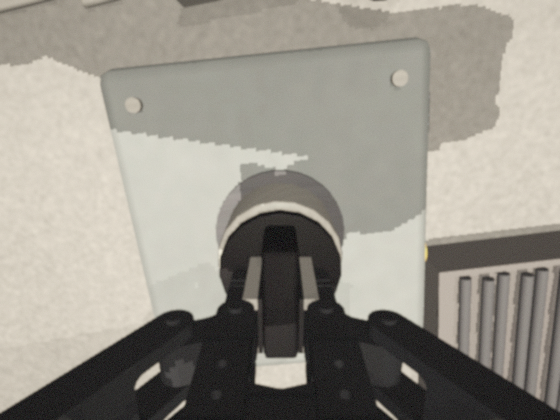

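The torque about z jumped to 0.53 N·m at 77° from the slots, so that's the stop. Letting the cap rise slowly.

```bash
for i in 1 2; do python3 -m creep '[{"dp":[0,0,-0.8],"rotation":[0,0,0],"jaw":0},{"dp":[0,0,-1.6],"rotation":[0,0,0],"jaw":0},{"dp":[0,0,-2.4],"rotation":[0,0,0],"jaw":0},{"dp":[0,0,-2.4],"rotation":[0,0,0],"jaw":0}]'|egrep 'eef|force'; python3 q.py;done
```

```text
eef_pos: [583.8, -170.9, 174.7]
contact_force: [1.6, 2.4, 5.1]
[ 0.696 -0.225  0.562] yaw -7.32
eef_pos: [583.6, -171.1, 175.4]
contact_force: [5.6, 3.2, -2.5]
[ 0.763 -1.239  0.55 ] yaw -7.39
```

Run:
```python
from bench import r
import cv2,numpy as np
w=r.grab_frame("wrist")[:,:,::-1];s=r.grab_frame("side")[:,:,::-1];cv2.imwrite("pics/w9.png",w);cv2.imwrite("pics/s9.png",s)
f=lambda im,x,y,k,n:cv2.resize(im[y-k:y+k,x-k:x+k],(n,n),interpolation=0)
o=r.get_obs();print(o["eef_pos"],o["orientation"].round(4),o["contact_force"])
cv2.imwrite("pics/c9.png",np.hstack([f(s,337,165,30,390),f(w,281,240,80,390)]))
```

```text
[ 583.62697408 -171.06132251  175.34476319] [[ 0.1287  0.9917  0.0036]
 [ 0.9917 -0.1287  0.0016]
 [ 0.002   0.0034 -1.    ]] [ 5.40591619  3.06695028 -2.46379543]
```

View pics/c9.png

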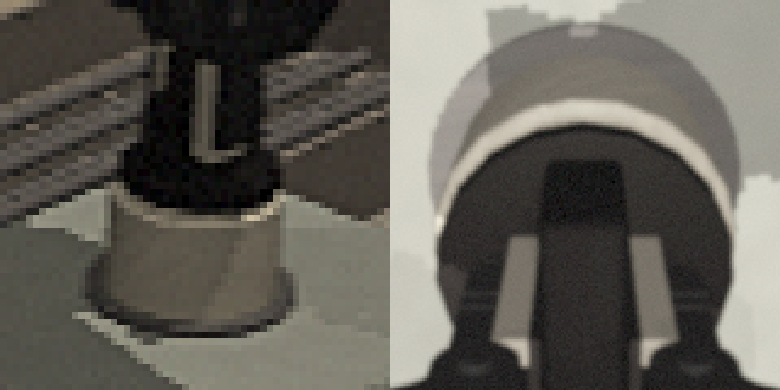

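The cap hasn't risen: its head is still close on the rim, while 0.55 N·m still presses the lugs against the stop. I think friction at the stop is holding it down, so I'll relax the turn by 2–3°.

```bash
python3 -m creep '[{"dp":[0,0,0],"rotation":[0,0,-0.7],"jaw":0},{"dp":[0,0,0],"rotation":[0,0,-1.4],"jaw":0},{"dp":[0,0,0],"rotation":[0,0,-1.4],"jaw":0}]'|egrep 'eef|force'; python3 q.py
```

```text
eef_pos: [583.7, -171.2, 177.6]
contact_force: [1.6, 4.6, 6.8]
[ 1.097 -0.444  0.02 ] yaw -6.13
```

```bash
for i in 1 2; do python3 -m creep '[{"dp":[0,0,-0.6],"rotation":[0,0,0],"jaw":0},{"dp":[0,0,-1.2],"rotation":[0,0,0],"jaw":0},{"dp":[0,0,-1.2],"rotation":[0,0,0],"jaw":0}]'|egrep 'eef|force'; python3 q.py;done
```

```text
eef_pos: [583.7, -171.2, 178.9]
contact_force: [2.7, 4.0, 5.2]
[ 1.032 -0.494  0.112] yaw -6.14
eef_pos: [583.7, -171.2, 179.9]
contact_force: [2.4, 4.3, 5.0]
[ 1.058 -0.664  0.091] yaw -6.13
```

```bash
for i in 1 2; do python3 -m creep '[{"dp":[0.4,0,-0.4],"rotation":[0,0,0],"jaw":0},{"dp":[0.7,0,-0.8],"rotation":[0,0,0],"jaw":0},{"dp":[0.7,0,-0.8],"rotation":[0,0,0],"jaw":0}]'|egrep 'eef|force'; python3 q.py;done
```

```text
eef_pos: [583.7, -171.1, 180.0]
contact_force: [3.8, 3.6, 3.2]
[ 0.85  -0.946  0.086] yaw -6.13
eef_pos: [583.6, -171.0, 180.1]
contact_force: [4.8, 1.6, -0.9]
[ 0.615 -1.222  0.036] yaw -6.15
```

The cap now stops hard at TCP 180 (origin about 15 mm below the rim), and the force falls away, which fits the locked state. Releasing.

```bash
python3 -m creep '[{"dp":[0.2,0.7,0.3],"rotation":[0,0,0],"jaw":0},{"dp":[0.3,1.2,0.3],"rotation":[0,0,0],"jaw":0},{"dp":[0.3,1.2,0.3],"rotation":[0,0,0],"jaw":0}]'|egrep 'eef|force'; python3 -m creep '[{"dp":[0,0,0],"rotation":[0,0,0],"jaw":0.1},{"dp":[0,0,0],"rotation":[0,0,0],"jaw":0.3},{"dp":[0,0,0],"rotation":[0,0,0],"jaw":0.5},{"dp":[0,0,0],"rotation":[0,0,0],"jaw":0.5},{"dp":[0,0,0],"rotation":[0,0,0],"jaw":0.5}]' 20
python3 - <<'E'
from bench import r
import cv2,numpy as np
w=r.grab_frame("wrist")[:,:,::-1];s=r.grab_frame("side")[:,:,::-1]
f=lambda im,x,y,k,n:cv2.resize(im[y-k:y+k,x-k:x+k],(n,n),interpolation=0)
cv2.imwrite("pics/c10.png",np.hstack([f(s,337,165,30,390),f(w,281,240,80,390)]))
E
```

```text
eef_pos: [583.8, -171.0, 180.0]
contact_force: [3.6, 2.2, 2.3]
time_s: 18.4
eef_pos: [582.1, -171.8, 179.2]
orientation: [[0.107, 0.994, -0.003], [0.994, -0.107, -0.0], [-0.001, -0.003, -1.0]]
contact_force: [0.4, -0.3, -0.0]
opening: 42.8
```

View pics/c10.png

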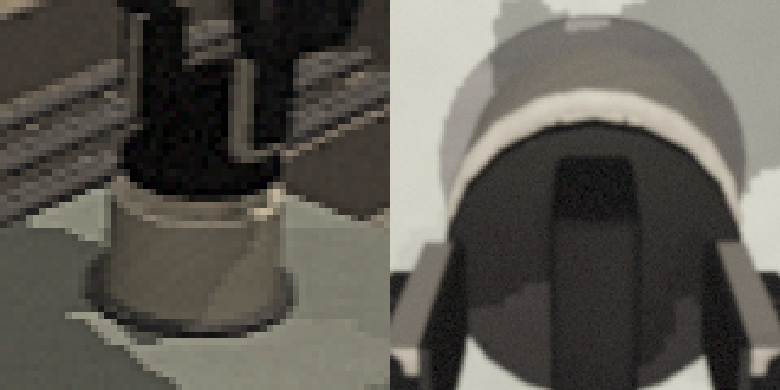

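Released; the head now sits visibly higher, with the rim edge showing below it. Rising clear to measure it.

```bash
python3 -m creep '[{"dp":[0,0,-10],"rotation":[0,0,0],"jaw":0.5},{"dp":[0,0,-30],"rotation":[0,0,0],"jaw":0.5},{"dp":[0,0,-60],"rotation":[0,0,0],"jaw":0.5},{"dp":[0,0,-90],"rotation":[0,0,0],"jaw":0.5},{"dp":[0,0,-110],"rotation":[0,0,0],"jaw":0.5}]'|egrep 'eef|force';python3 -m creep '[{"dp":[0,0,0],"rotation":[0,0,0],"jaw":0.5},{"dp":[0,0,0],"rotation":[0,0,0],"jaw":0.5},{"dp":[0,0,0],"rotation":[0,0,0],"jaw":0.5},{"dp":[0,0,0],"rotation":[0,0,0],"jaw":0.5}]'|egrep 'eef|force'
python3 - <<'E'
from bench import r
import cv2,numpy as np
np.save("w11.npy",r.get_calibration("wrist")["pose"])
for n in("wrist","side","top"): cv2.imwrite(f"pics/{n}11.png",r.grab_frame(n)[:,:,::-1])
w=cv2.imread("pics/wrist11.png");s=cv2.imread("pics/side11.png")
f=lambda im,x,y,k,n:cv2.resize(im[y-k:y+k,x-k:x+k],(n,n),interpolation=0)
cv2.imwrite("pics/c11.png",np.hstack([f(s,337,165,30,390),f(w,281,210,60,390)]))
E
```

```text
eef_pos: [584.4, -171.0, 293.7]
contact_force: [-0.3, -0.1, -0.3]
eef_pos: [582.3, -170.7, 288.2]
contact_force: [-0.6, 1.7, -0.6]
```

View pics/c11.png

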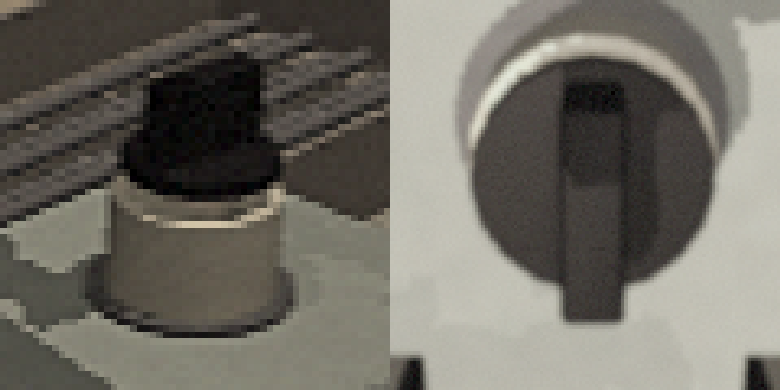

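View pics/side11.png

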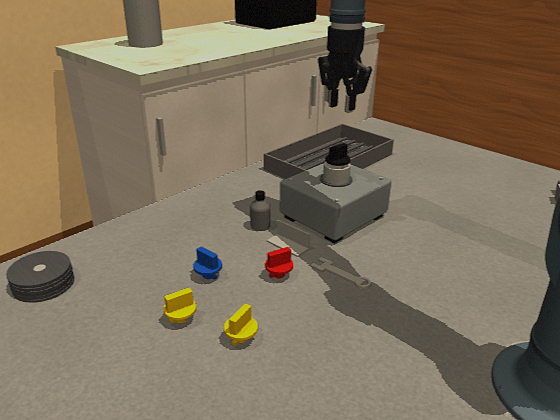

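Run:
```python
from h import *
from bench import r
C=r.get_calibration("wrist");C["pose"]=np.load("w11.npy");S=r.get_calibration("side");T=r.get_calibration("top")
u=(283.1,215.8)
print(tri([ray(C,u),ray(S,(338.5,144.3))]), onplane(C,u,185))
# bar length in wrist view -> height
a,b=(283.1,150+110/3.25),(283.1,150+320/3.25)
for z in(180,185,190):print(z,np.linalg.norm(onplane(C,a,z)-onplane(C,b,z)))
# predicted side-row of near disc lower/upper edges for lock (head 148..155) and caught (144..151)
P=np.linalg.inv(S["pose"]);n=np.array([-.616,.627,0]);n/=np.linalg.norm(n)
pr=lambda p:(lambda q:(q[:2]/q[2]))(S["mtx"]@(P[:3,:3]@p+P[:3,3]))
for nm,z0 in(("lock",125),("caught",121),("free",136)):
  for h in(23,30,60): 
    e=np.array([583.8,-172.2,z0+h])+n*(29 if h<60 else 0);print(nm,h,(pr(e)-[307,135])*6.5)
print("rim near edge",(pr(np.array([583.8,-172.2,140])+n*31)-[307,135])*6.5)
```

```text
[ 583.10400747 -169.89527255  189.71383305] [ 583.54841242 -170.8657064   185.        ]
180 47.03345815473601
185 46.019066527725116
190 45.004674900714214
lock 23 [206.11843858 202.83661797]
lock 30 [207.40384688 184.29993354]
lock 60 [204.1699587   71.28463554]
caught 23 [205.38725017 213.38097882]
caught 30 [206.66841688 194.90546171]
caught 60 [203.44690319  81.97317824]
free 23 [208.14171724 173.65921336]
free 30 [209.43889911 154.95274386]
free 60 [206.1706486   41.70950758]
rim near edge [205.25769021 226.31509182]
```

View pics/top11.png

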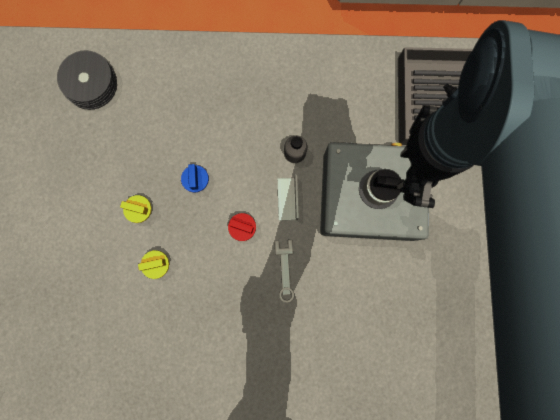

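The disc's lower edge is at crop row ~200. I predicted 203 for locked, 213 for caught and 174 for free, so it is locked. The wrench, offcut and oil are where they were in the first picture. Handing in.

Run:
```python
from bench import r
print(r.get_obs()["contact_force"],r.get_obs()["time_s"]); print(r.hand_in())
```

```text
[-0.74293026 -0.10403197  0.79480495] 19.55
the job is handed in; nothing more can be done
None
```

I closed the tank with the black cap: it went through the slots, turned 77° clockwise to the stop, rose to the locked height, and I let go. I handed the job in at about 19.6 s of the 72 s allowed. `hand_in` gives no verdict.

- **Insertion:** I found the slots by eye, about 20° askew, and the cap passed the rim with no contact force. I then pushed it down to about 21 mm below the rim. The wrist force never read more than about 13 N vertically.
- **Problem on the way:** The first let-up did not lift the cap, because friction at the stop held it while I was still turning against it. Backing off 1.4° freed it, and it rose until it stopped hard.
- **Last checks:**
  - In the side view, the head's lower edge is at row ~200. I predicted 203 for locked, 213 for caught and 174 for out of the slots, so it matches locked.
  - The gripper is open and about 110 mm clear, with contact force near zero.
  - By eye, the wrench, offcut and oil bottle have not moved in the top view.
- **Disagreements:** Triangulating the bar's top from the wrist and side views gave 190 mm, where 185 mm would be locked. The wrist camera also put the cap's axis about 1.5 mm from where I had measured the neck. I put both down to the 2 mm calibration error and hand-picked pixels; the rise to about 15 mm below the rim and the side-view check both point to locked.

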